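# Release the kitchen scale's transit lock and zero it

## Robot

A 7-joint arm with a two-finger parallel gripper is mounted at the origin on the work surface. World frame = base frame: x ahead of the robot, y to its left, z up, the work surface at z = 0. Lengths are in m, angles in degrees, forces in N, time in s.
With the tool pointing down it reaches from about 0.425 to 0.875 m from the base axis. Payload 4.7 kg.
Tool frame: the origin (TCP) lies at the centre of the arm's flange, where the gripper is bolted on; the fingertips stand 182 mm ahead of it and the grasp point (between the pads) lies 164 mm ahead of it; z points along the fingers, y is the line along which they close (so a half turn about z gives the same grasp; the last joint's range is limited). The gripper opens to 87 mm and grips with 3 to 60 N. Pads are 19 mm wide; open, the fingers measure 117 mm over their backs; the gripper's body (75 mm by 190 mm) begins 51 mm behind the grasp point.
Start: joints at [-74.25, 18.392, -4.016, 83.108, 1.295, 78.541, -3.26], TCP at [0.168, 0.628, 0.405] pointing down, gripper open.
Joint ranges: [-163.93, 163.93], [-17.29, 119.83], [-79.2, 71.16], [3.27, 140.29], [-89.18, 269.18], [5.43, 117.66], [-154.24, 154.24]. Speed limits (degrees/s): [147.25, 147.25, 180, 180, 180, 180, 180].

## Interface

Orientations are given as [roll, pitch, yaw] about the fixed x, y, z axes, in that order (R = Rz(yaw) Ry(pitch) Rx(roll)).
In Python, from cell import env gives the robot as it stands. The module is installed in compiled form; this text tells all that it offers.
- The arm moves only by the tool step_arm, never from a script. Its argument "steps" is one flat list of numbers, 5 for each row, row after row: the opening, from 0 (shut) to 1 (fully open), then the shift along the tool's x, y, z in mm, then the turn about the tool's z in degrees. In form: [grip, dx, dy, dz, roll, grip, dx, dy, dz, roll, ...]. A call has 1 to 12 rows; each row shifts and turns the commanded pose from where the row before left it, along the tool's axes as they then stand; what a row does not reach is not made up. A row lasts 1/8 s, in which the tool goes at most 62.5 mm and 10.7 degrees, less where a joint would pass 70% of its speed; a pose out of reach is approached as far as the arm can. A call with a gripper value outside its range is refused whole. The fingers move at their own pace and stop on an object; "grip_force" is the grip in N (left out, the last holds). Time passes only in rows, so rows that do not move let the fingers close. It gives the time, the measured TCP pose, the force, the opening and the grip force at its end, in the units of the state.
- env.get_obs(): the state, without advancing time (a new reading comes with each control period).
- env.read_camera(name): name is "side" or "top"; returns a dict with "image" (384x512x3 uint8, red, green, blue), "camera_matrix" (3x3 intrinsics, pixels), "distortion" ([k1, k2, p1, p2, k3] as OpenCV has them; the pictures are not rectified), "R" (3x3) and "t" (3): a world point X has camera coordinates R X + t. Camera axes: x right, y down, z forward; pixel columns grow to the right and rows downward; lengths in m; the calibration is good to about 2 mm. A picture is of the moment at which its call begins. There is no depth.
- env.sign_off(): hands the job in; it is judged then, once.
The state is a dict: "time_s": time; "qpos": joint angles; "joint_velocities": joint speeds; "effort": joint torques, N m; "tool_pos": TCP position; "tool_rot": TCP orientation; "force": force on the tool from outside, world axes, zero at the start; "wrist_torque": the same for the moment, N m; "grip_width": finger opening in m; "grasp_force": force on a finger pad.
Only numpy, scipy, OpenCV 4.12 (cv2) and the standard library are available. Lean on these libraries where they do the work, as an engineer would, in place of code of your own. Each camera call takes 0.05 s, during which the arm holds its last target. There are 200 camera calls.

## Task

Get the kitchen scale ready for weighing: with a fingertip, push the wings of its transit thumbscrew round anticlockwise (seen from above), stroke after stroke, until it comes up against its stop with the white wing pointing at the green mark; do not force it beyond. Then press the green zero key fully down for a moment and let it go. Use only touch: nothing is to be gripped or lifted, leave the red key unpressed, and leave the tub, the brass weight and the bowl where they stand.

Things in the scene. Friction and masses are not known exactly. Their poses are not given: they have to be found in the camera images.
- scale: Cream bench scale, fixed, 300 (x) x 320 (y) mm. Origin: centre of its underside, on the counter; x points from keys to pan, away from the robot. Flat deck 70 mm above the counter. Rigid steel pan over x -40 to 150, y -150 to 150 mm, underside 100 and top 104 mm above the counter, 6 mm lip on its far edge. The strip in front of the pan (x -150 to -40 mm) holds lock and keys and is open above.
- lock_plate: Round dark steel plate under the thumbscrew, 84 mm across, 5 mm thick, fixed on the deck. Origin: its underside's centre, on the screw's axis; axes parallel to the scale's. The pan's front edge passes 18 mm from the axis on the +x side: the wings sweep under the pan there, where no finger can follow; the -x side is open. A green mark lies on its rim on the -x side.
- screw_top (a point): Top of the transit thumbscrew's hub, on its axis, 100 mm above the counter. Black hub of radius 9 mm; three upright wings 120 degrees apart, one white and two orange, reaching to 34 mm from the axis, 7 mm thick, standing from 80 to 98 mm above the counter.
- thumbscrew (a joint): Angle of the thumbscrew, rad, growing anticlockwise from above; it does not rise. Hard stop at 5.6 = fully released, white wing at the green mark. In the plate's frame the white wing points at the angle (value - 5.6 + 3.142) from +x towards +y, the orange ones 2.094 rad either side. Starts between 0.2 and 1.8; about 0.06 N m of friction; stays where it is left.
- zero_key_top (a point): Centre of the top of the round green zero key (22 mm across) in the strip in front of the pan. It is pressed straight down and springs back.
- zero_key (a joint): Travel of the green zero key, m: 0 up, 0.005 fully down (about 4 N).
- off_key_top (a point): Centre of the top of the equal red key, 55 mm beside the green one, on either side of it.
- off_key (a joint): Travel of the red key, m: 0 up, 0.005 fully down.
- tub_mid (a point): Centre of a loose pink tub with a purple cap, 84 mm across, 85 mm tall, on the counter (centre 42 mm up).
- weight_mid (a point): Centre of a loose brass 500 g weight, 40 mm across, 62 mm tall, on the counter (centre 31 mm up).
- bowl_mid (a point): Centre of a loose steel bowl, 140 mm across at the rim and 65 mm tall, on the counter (this point 32 mm up).

How it is judged:
By the outcome, as a careful person would: the job done as asked, in the order asked, and still so for the second after the job is handed in, with the robot touching nothing.
It also fails if it takes over 67 s, if anything falls off the work surface, if the arm or the gripper's body presses on something with over 40 N, if the wrist force passes 120 N, or if a joint passes its speed limit or range.

## Working session

There is one attempt and no reset: what is moved stays moved. The work goes in short steps, Python scripts to look and compute and a tool call to move; the robot and the scene stay as the last step left them, time stands still between calls to the robot, and variables do not carry over. Pictures are saved under pics/ and viewed, at most 10 in all, crops included, and the job is handed in when it is done.

Besides the shell and the picture viewer there is one more tool, called after ">>>" as name(argument=value, ...) on one line, values as JSON. step_arm: Moves the arm, as the interface text tells. Its arguments: {"type":"object","properties":{"steps":{"type":"array","items":{"type":"number"}},"grip_force":{"type":"number"}},"required":["steps"]}

```bash
mkdir -p pics
cat > h.py <<'E'
import numpy as np,cv2
from cell import env
def shot(n,f):
    d=env.read_camera(n); cv2.imwrite(f,d["image"][:,:,::-1]); return d
def ray(d,u,v,z):
    p=cv2.undistortPoints(np.array([[[u,v]]],float),np.array(d["camera_matrix"]),np.array(d["distortion"]))[0,0]
    R=np.array(d["R"]);t=np.array(d["t"]); c=-R.T@t; r=R.T@np.array([p[0],p[1],1]); return c+r*(z-c[2])/r[2]
def proj(d,X):
    return cv2.projectPoints(np.array(X,float).reshape(-1,3),cv2.Rodrigues(np.array(d["R"]))[0],np.array(d["t"]),np.array(d["camera_matrix"]),np.array(d["distortion"]))[0][:,0]
E
python3 - <<'E'
from h import *
a=shot("top","pics/top0.png");b=shot("side","pics/side0.png")
for d in(a,b):
    R=np.array(d["R"]);print(-R.T@np.array(d["t"]),R[2],d["camera_matrix"][0][0])
print(env.get_obs())
E
```

```text
[0.42396301 0.00338075 0.94796673] [ 0.08517366 -0.00516311 -0.99635274] 353.93338849501407
[-0.26285014 -0.74395746  0.89036542] [ 0.59274545  0.55404815 -0.58453698] 483.81681186426084
{'time_s': 0.1, 'qpos': array([-74.24848081,  18.43422685,  -4.01769479,  83.16779179,
         1.29582623,  78.539695  ,  -3.25997972]), 'joint_velocities': array([ 0.02838626, -0.12653168, -0.05218795, -0.10441936,  0.05726677,
        0.00455214, -0.0424543 ]), 'effort': array([-4.72512602e-04, -4.92570448e+01, -4.05850746e-01, -3.13400817e+01,
       -6.42899587e-02,  3.95216479e-02,  5.73187049e-05]), 'tool_pos': array([0.16758097, 0.62783931, 0.4037786 ]), 'tool_rot': array([-1.79903572e+02,  5.52153095e-03,  1.65060315e+02]), 'force': array([0.49210343, 0.38081512, 0.01977738]), 'wrist_torque': array([-0.04012771, -0.03902743,  0.00847603]), 'grasp_force': 0.0, 'grip_width': 0.08731637750682039}
```

View pics/top0.png

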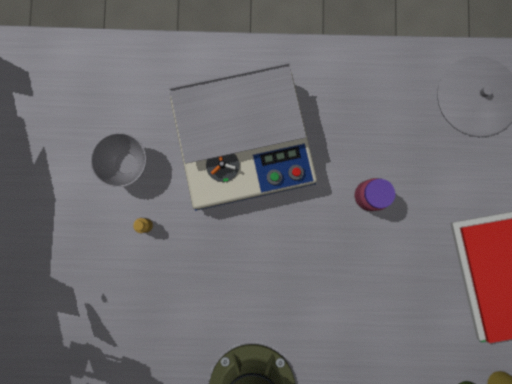

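View pics/side0.png

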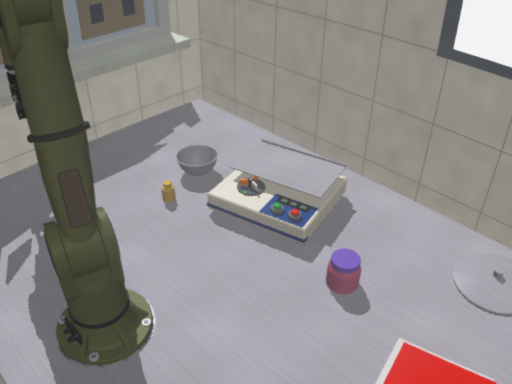

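The top view shows the scale with its screw hub near (222,165), the green key near (275,176), red (296,172), bowl (119,160), weight (142,226) and tub (377,194). I'll enlarge the strip.

Run:
```python
from h import *
a=env.read_camera("top");im=a["image"][140:215,180:320,::-1]
cv2.imwrite("pics/crop0.png",cv2.resize(im,None,fx=5.7,fy=5.7,interpolation=cv2.INTER_CUBIC))
b=env.read_camera("side");im=b["image"][165:235,205:325,::-1]
cv2.imwrite("pics/crop1.png",cv2.resize(im,None,fx=6,fy=6,interpolation=cv2.INTER_CUBIC))
```

```text
(no output)
```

View pics/crop0.png

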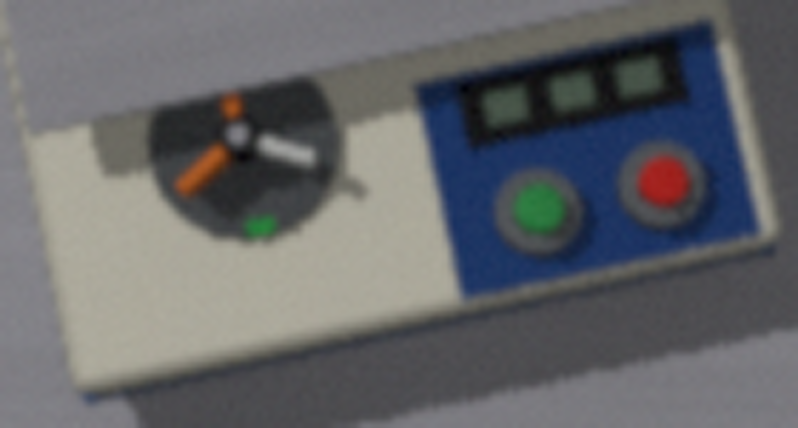

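View pics/crop1.png

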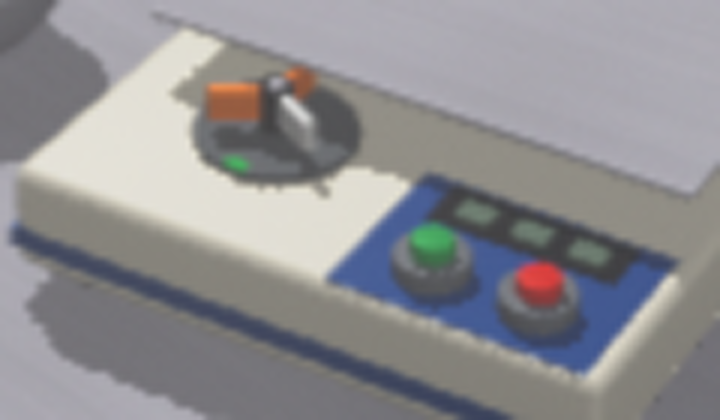

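Crop 0: hub top (238,133), white wing end (316,157), orange ends (182,190) and (232,96), mark (261,227), green key (540,208), red (664,182). Crop 1: hub (277,82), green key (433,240), red (541,282).

```bash
cat >> h.py <<'E'
def tri(a,pa,b,pb):
    A=[];y=[]
    for d,p in((a,pa),(b,pb)):
        p0=ray(d,*p,0.);p1=ray(d,*p,.2);r=(p1-p0)/np.linalg.norm(p1-p0);M=np.eye(3)-np.outer(r,r);A.append(M);y.append(M@p0)
    return np.linalg.lstsq(np.vstack(A),np.hstack(y),rcond=None)[0]
E
python3 - <<'E'
from h import *
a=env.read_camera("top");b=env.read_camera("side")
A=lambda u,v:(180+(u+.5)/5.7-.5,140+(v+.5)/5.7-.5)
B=lambda u,v:(205+(u+.5)/6-.5,165+(v+.5)/6-.5)
for n,p,q in(("hub",(238,133),(277,82)),("green",(540,208),(433,240)),("red",(664,182),(541,282))):
    print(n,tri(a,A(*p),b,B(*q)),ray(a,*A(*p),.1),ray(b,*B(*q),.1),ray(a,*A(*p),.085))
for n,p,z in(("white",(316,157),.098),("o1",(182,190),.098),("o2",(232,96),.098),("mark",(261,227),.075),("strip FL",(85,388),.07),("strip FR",(770,240),.07)):
    print(n,ray(a,*A(*p),z))
for n,p,z in (("tub",(379,193),.085),("weight",(141,225),.062),("bowl",(119,160),.065)): print(n,ray(a,*p,z))
E
```

```text
hub [0.56392605 0.08558199 0.10110246] [0.56424858 0.08556195 0.1       ] [0.5649313  0.08685774 0.1       ] [0.56673014 0.08701568 0.085     ]
green [ 0.53642278 -0.04364879  0.08895443] [ 0.53514348 -0.04319752  0.1       ] [ 0.52521439 -0.05317515  0.1       ] [ 0.53711019 -0.04402146  0.085     ]
red [ 0.54956659 -0.097314    0.08694523] [ 0.54745415 -0.09559279  0.1       ] [ 0.53661774 -0.10796843  0.1       ] [ 0.54963863 -0.09734357  0.085     ]
white [0.55505199 0.05232405 0.098     ]
o1 [0.53959528 0.10874239 0.098     ]
o2 [0.58043923 0.08879004 0.098     ]
mark [0.5272955 0.0767329 0.075    ]
strip FL [0.4557636  0.15142108 0.07      ]
strip FR [ 0.52725687 -0.14586706  0.07      ]
tub [ 0.50121241 -0.30092093  0.085     ]
weight [0.41013614 0.28357283 0.062     ]
bowl [0.5713122  0.34557288 0.065     ]
```

```bash
cat >> h.py <<'E'
H=np.array([.5642,.0860])
def go(xy,z,yaw):
    o=env.get_obs();p=o["tool_pos"];w=np.radians(o["tool_rot"][2]);d=np.array([*xy,z])-p
    x=np.array([np.cos(w),np.sin(w)]);y=np.array([np.sin(w),-np.cos(w)])
    print("dx dy dz",np.round(1e3*np.array([d[:2]@x,d[:2]@y,-d[2]]),1),"roll",round(-((yaw-o["tool_rot"][2]+180)%360-180),1),"pose",np.round(p,4),np.round(o["tool_rot"],1),"j7",o["qpos"][6].round(1),"F",np.round(o["force"],1))
def fing(th,gap,r=32):   # th: world wing angle; finger behind that wing
    a=np.radians(th);return H+1e-3*(r*np.array([np.cos(a),np.sin(a)])-(13+gap)*np.array([-np.sin(a),np.cos(a)]))
E
python3 - <<'E'
from h import *
go(fing(254.7,5),.38,164.7)
E
```

```text
dx dy dz [-504.7 -453.3   24.4] roll 0.4 pose [0.1676 0.628  0.4044] [-180.     0.   165.1] j7 -3.3 F [0.4 0.3 0.6]
```

>>> step_arm(steps=[0, -42, -37.8, 2, 0, 0, -42, -37.8, 2, 0, 0, -42, -37.8, 2, 0, 0, -42, -37.8, 2, 0, 0, -42, -37.8, 2, 0, 0, -42, -37.8, 2, 0, 0, -42, -37.8, 2, 0, 0, -42, -37.8, 2, 0, 0, -42, -37.8, 2, 0, 0, -42, -37.8, 2, 0, 0, -42, -37.8, 2, 0, 0, -42, -37.8, 2, 0])

```text
time_s: 1.8
tool_pos: [0.5383, 0.0583, 0.381]
tool_rot: [179.9, 0.0, 165.1]
force: [-0.0, 0.9, 0.1]
grip_width: 0.0007
grasp_force: 0.0
```

>>> step_arm(steps=[0, 0, 0, 0, 0, 0, 0, 0, 0, 0, 0, 0, 0, 0, 0, 0, 0, 0, 0, 0])

```text
time_s: 2.3
tool_pos: [0.5372, 0.0611, 0.3809]
tool_rot: [180.0, -0.0, 165.2]
force: [0.7, 0.5, -0.0]
grip_width: 0.0006
grasp_force: 0.0
```

Run:
```python
from h import *
go(fing(254.7,5),.310,164.7)
```

```text
dx dy dz [-1.4 -0.9 70.9] roll 0.5 pose [0.5372 0.0611 0.3809] [180.   -0.  165.2] j7 68.5 F [ 0.7  0.5 -0. ]
```

>>> step_arm(steps=[0, -1.4, -0.9, 35, 0.5, 0, 0, 0, 35, 0, 0, 0, 0, 0, 0, 0, 0, 0, 0, 0])

```text
time_s: 2.8
tool_pos: [0.5392, 0.059, 0.3121]
tool_rot: [179.9, 0.1, 164.6]
force: [0.1, -0.2, -0.5]
grip_width: 0.0005
grasp_force: 0.0
```

Run:
```python
from h import *
b=env.read_camera("side");im=b["image"][120:235,205:355,::-1]
cv2.imwrite("pics/c2.png",cv2.resize(im,None,fx=5,fy=5,interpolation=cv2.INTER_CUBIC))
go(fing(254.7,5),.266,164.7)
o=env.get_obs();p=o["tool_pos"]
# expected tip pixels in crop: tip rect at z=p-.182
w=np.radians(o["tool_rot"][2]);x=np.array([np.cos(w),np.sin(w),0]);y=np.array([np.sin(w),-np.cos(w),0])
X=[p+[0,0,-.182]+sx*.0095*x+sy*.015*y for sx in(1,-1) for sy in(1,-1)]
print(((proj(b,X)+.5-[205,120])*5).round(0))
```

```text
dx dy dz [ 1.2  0.7 46.5] roll -0.1 pose [0.5394 0.0589 0.3125] [1.799e+02 1.000e-01 1.646e+02] j7 69.8 F [-0.4  1.2  0.4]
[[207. 278.]
 [233. 304.]
 [236. 269.]
 [262. 295.]]
```

View pics/c2.png

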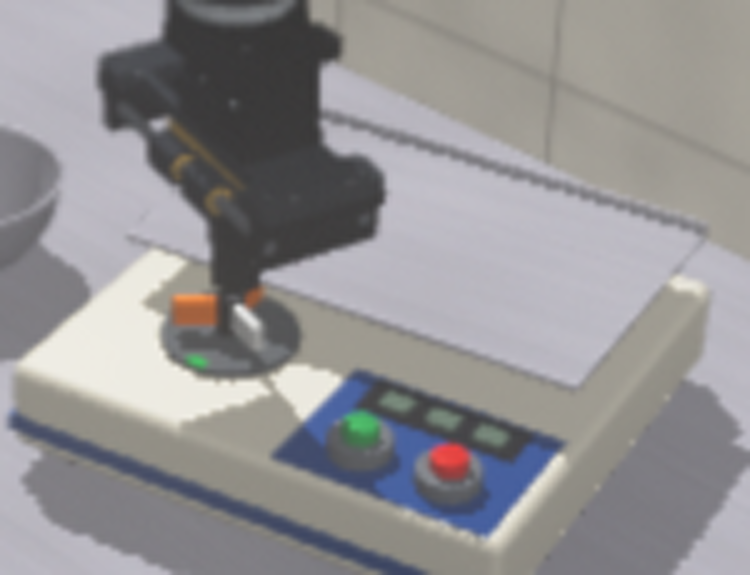

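The fingertip hangs at about (235,295), just above and behind the white wing (245,325), matching its projection. Lower it and make the first stroke.

>>> step_arm(steps=[0, 0, 0, 23, 0, 0, 0, 0, 23, 0, 0, 0, 0, 0, 0, 0, -2.5, 0, 0, 0, 0, -2.5, 0, 0, 0, 0, -4.6, -1.5, 0, -8, 0, -4.6, -1.5, 0, -8, 0, -4.6, -1.5, 0, -8, 0, 0, 0, 0, 0, 0, 0, 0, 0, 0])

```text
time_s: 4.1
tool_pos: [0.5571, 0.0509, 0.2654]
tool_rot: [-180.0, 0.1, -171.6]
force: [-0.9, 0.0, -0.3]
grip_width: -0.0
grasp_force: 0.2
```

Run:
```python
from h import *
go(fing(278.7,0),.266,188.7)
```

```text
dx dy dz [ 0.6  1.6 -0.6] roll -0.3 pose [0.5571 0.0509 0.2654] [-1.800e+02  1.000e-01 -1.716e+02] j7 96.2 F [-0.9  0.  -0.3]
```

>>> step_arm(steps=[0, 2.5, 0, 0, 0, 0, 2.5, 0, 0, 0, 0, 0, 0, -17, 0, 0, 0, 0, -17, 0])

```text
time_s: 4.6
tool_pos: [0.5519, 0.0502, 0.3004]
tool_rot: [180.0, 0.1, -171.5]
force: [-0.3, 0.2, -0.1]
grip_width: 0.0003
grasp_force: 0.0
```

>>> step_arm(steps=[0, 5.3, 3.6, 0, 10, 0, 5.3, 3.6, 0, 10, 0, 5.3, 3.6, 0, 10, 0, 5.3, 3.6, 0, 10, 0, 5.3, 3.6, 0, 10, 0, 5.3, 3.6, 0, 10, 0, 5.3, 3.6, 0, 10, 0, 5.3, 3.6, 0, 10, 0, 5.3, 3.6, 0, 10, 0, 5.3, 3.6, 0, 10, 0, 5.3, 3.6, 0, 10, 0, 5.3, 3.6, 0, 10])

```text
time_s: 6.1
tool_pos: [0.5418, 0.1134, 0.3004]
tool_rot: [179.9, -0.1, 68.2]
force: [0.6, 0.5, 0.2]
grip_width: 0.0006
grasp_force: 0.0
```

>>> step_arm(steps=[0, 0, 0, 0, 0, 0, 0, 0, 0, 0])

```text
time_s: 6.35
tool_pos: [0.5413, 0.113, 0.2995]
tool_rot: [180.0, -0.0, 68.7]
force: [-0.9, 0.5, -0.7]
grip_width: 0.0006
grasp_force: 0.0
```

Run:
```python
from h import *
b=env.read_camera("side");im=b["image"][120:235,205:355,::-1]
cv2.imwrite("pics/c3.png",cv2.resize(im,None,fx=5,fy=5,interpolation=cv2.INTER_CUBIC))
go(fing(158.7,5),.266,68.7)
f=lambda z,th,r:[H[0]+r*np.cos(np.radians(th)),H[1]+r*np.sin(np.radians(th)),z]
print(((proj(b,[f(.1,0,0),f(.098,278.7,.034),f(.098,158.7,.034)])+.5-[205,120])*5).round(0))
```

```text
dx dy dz [ 1.3 -0.9 33.3] roll -0.0 pose [0.5413 0.1129 0.2993] [180.   -0.   68.7] j7 -29.2 F [0.4 0.2 0.2]
[[231. 295.]
 [279. 317.]
 [178. 311.]]
```

View pics/c3.png

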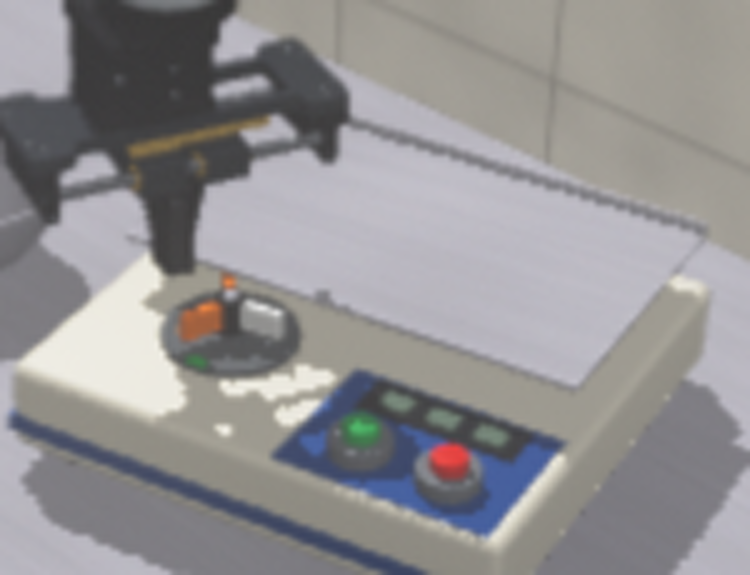

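The white wing now reaches (283,315), close to the predicted (279,317). The next orange wing tip is at (182,318) with the finger behind it. Second stroke.

>>> step_arm(steps=[0, 1, -0.8, 0, 0, 0, 0, 0, 17, 0, 0, 0, 0, 17, 0, 0, 0, 0, 0, 0, 0, -2.5, 0, 0, 0, 0, -2.5, 0, 0, 0])

```text
time_s: 7.15
tool_pos: [0.5393, 0.1094, 0.2652]
tool_rot: [180.0, -0.0, 68.6]
force: [0.4, -0.1, -0.4]
grip_width: 0.0005
grasp_force: 0.0
```

>>> step_arm(steps=[0, -5.75, -1.77, 0, -10, 0, -5.75, -1.77, 0, -10, 0, -5.75, -1.77, 0, -10, 0, -5.75, -1.77, 0, -10, 0, -5.75, -1.77, 0, -10, 0, -5.75, -1.77, 0, -10, 0, -5.75, -1.77, 0, -10, 0, -5.75, -1.77, 0, -10, 0, -5.75, -1.77, 0, -10, 0, -5.75, -1.77, 0, -10, 0, -5.75, -1.77, 0, -10, 0, -5.75, -1.77, 0, -10])

```text
time_s: 8.65
tool_pos: [0.5553, 0.0528, 0.2649]
tool_rot: [179.9, -0.1, -171.1]
force: [-4.1, 1.6, 0.6]
grip_width: 0.0005
grasp_force: 1.4
```

>>> step_arm(steps=[0, 0, 0, 0, 0, 0, 0, 0, 0, 0])

```text
time_s: 8.9
tool_pos: [0.5557, 0.0523, 0.2648]
tool_rot: [180.0, -0.0, -171.6]
force: [-2.6, 0.4, 0.7]
grip_width: 0.0
grasp_force: 1.0
```

Run:
```python
from h import *
go(fing(278.7,0),.266,188.7)
```

```text
dx dy dz [-0.5  0.  -1.2] roll -0.3 pose [0.5557 0.0523 0.2648] [ 180.    -0.  -171.6] j7 95.3 F [-2.6  0.4  0.7]
```

>>> step_arm(steps=[0, 2.5, 0, 0, 0, 0, 2.5, 0, 0, 0, 0, 0, 0, -17, 0, 0, 0, 0, -17, 0])

```text
time_s: 9.4
tool_pos: [0.5514, 0.0515, 0.3004]
tool_rot: [180.0, 0.1, -171.5]
force: [-0.3, 0.6, -0.6]
grip_width: 0.0009
grasp_force: 0.0
```

>>> step_arm(steps=[0, 5.3, 3.6, 0, 10, 0, 5.3, 3.6, 0, 10, 0, 5.3, 3.6, 0, 10, 0, 5.3, 3.6, 0, 10, 0, 5.3, 3.6, 0, 10, 0, 5.3, 3.6, 0, 10, 0, 5.3, 3.6, 0, 10, 0, 5.3, 3.6, 0, 10, 0, 5.3, 3.6, 0, 10, 0, 5.3, 3.6, 0, 10, 0, 5.3, 3.6, 0, 10, 0, 5.3, 3.6, 0, 10])

```text
time_s: 10.9
tool_pos: [0.5412, 0.1148, 0.3004]
tool_rot: [179.9, -0.1, 68.2]
force: [0.6, -0.0, 0.6]
grip_width: 0.0003
grasp_force: 0.0
```

>>> step_arm(steps=[0, 0, 0, 0, 0, 0, 0, 0, 0, 0])

```text
time_s: 11.15
tool_pos: [0.5407, 0.1143, 0.2995]
tool_rot: [180.0, -0.0, 68.7]
force: [0.1, -0.3, -0.2]
grip_width: 0.0009
grasp_force: 0.0
```

Run:
```python
from h import *
go(fing(158.7,5),.266,68.7)
```

```text
dx dy dz [ 0.2  0.1 33.5] roll 0.0 pose [0.5407 0.1143 0.2995] [180.   -0.   68.7] j7 -30.2 F [ 0.1 -0.3 -0.2]
```

>>> step_arm(steps=[0, 0, 0, 0, 0, 0, 0, 0, 17, 0, 0, 0, 0, 17, 0, 0, 0, 0, 0, 0, 0, -2.5, 0, 0, 0, 0, -2.5, 0, 0, 0])

```text
time_s: 11.9
tool_pos: [0.5391, 0.1096, 0.2652]
tool_rot: [180.0, -0.0, 68.6]
force: [0.5, -0.1, 0.4]
grip_width: 0.0004
grasp_force: 0.0
```

>>> step_arm(steps=[0, -5.75, -1.77, 0, -10, 0, -5.75, -1.77, 0, -10, 0, -5.75, -1.77, 0, -10, 0, -5.75, -1.77, 0, -10, 0, -5.75, -1.77, 0, -10, 0, -5.75, -1.77, 0, -10, 0, -5.75, -1.77, 0, -10, 0, -5.75, -1.77, 0, -10, 0, -5.75, -1.77, 0, -10, 0, -5.75, -1.77, 0, -10, 0, -5.75, -1.77, 0, -10, 0, -5.75, -1.77, 0, -10])

```text
time_s: 13.4
tool_pos: [0.5551, 0.0529, 0.2649]
tool_rot: [179.9, -0.1, -171.1]
force: [-3.3, 1.6, 0.8]
grip_width: 0.0002
grasp_force: 1.5
```

>>> step_arm(steps=[0, 0, 0, 0, 0, 0, 0, 0, 0, 0])

```text
time_s: 13.65
tool_pos: [0.5555, 0.0524, 0.2649]
tool_rot: [180.0, -0.0, -171.6]
force: [-2.4, 0.4, 0.5]
grip_width: 0.0005
grasp_force: 1.0
```

>>> step_arm(steps=[0, 2.5, 0, 0, 0, 0, 2.5, 0, 0, 0, 0, 0, 0, -17, 0, 0, 0, 0, -17, 0])

```text
time_s: 14.15
tool_pos: [0.5511, 0.0516, 0.3004]
tool_rot: [-180.0, 0.1, -171.5]
force: [-0.6, 0.1, 0.7]
grip_width: 0.0004
grasp_force: 0.0
```

>>> step_arm(steps=[0, 5.3, 3.6, 0, 10, 0, 5.3, 3.6, 0, 10, 0, 5.3, 3.6, 0, 10, 0, 5.3, 3.6, 0, 10, 0, 5.3, 3.6, 0, 10, 0, 5.3, 3.6, 0, 10, 0, 5.3, 3.6, 0, 10, 0, 5.3, 3.6, 0, 10, 0, 5.3, 3.6, 0, 10, 0, 5.3, 3.6, 0, 10, 0, 5.3, 3.6, 0, 10, 0, 5.3, 3.6, 0, 10])

```text
time_s: 15.65
tool_pos: [0.541, 0.1148, 0.3004]
tool_rot: [179.9, -0.1, 68.2]
force: [0.4, -0.4, 0.3]
grip_width: 0.0005
grasp_force: 0.0
```

>>> step_arm(steps=[0, 0, 0, 0, 0, 0, 0, 0, 0, 0])

```text
time_s: 15.9
tool_pos: [0.5406, 0.1143, 0.2995]
tool_rot: [180.0, -0.0, 68.7]
force: [0.0, 0.7, -0.1]
grip_width: 0.0008
grasp_force: 0.0
```

Run:
```python
from h import *
b=env.read_camera("side");im=b["image"][120:235,205:355,::-1]
cv2.imwrite("pics/c4.png",cv2.resize(im,None,fx=5,fy=5,interpolation=cv2.INTER_CUBIC))
go(fing(158.7,5),.266,68.7)
```

```text
dx dy dz [ 0.3  0.4 33.3] roll -0.0 pose [0.5405 0.1142 0.2993] [180.   -0.   68.7] j7 -31.0 F [-0.6 -0.2  0.2]
```

View pics/c4.png

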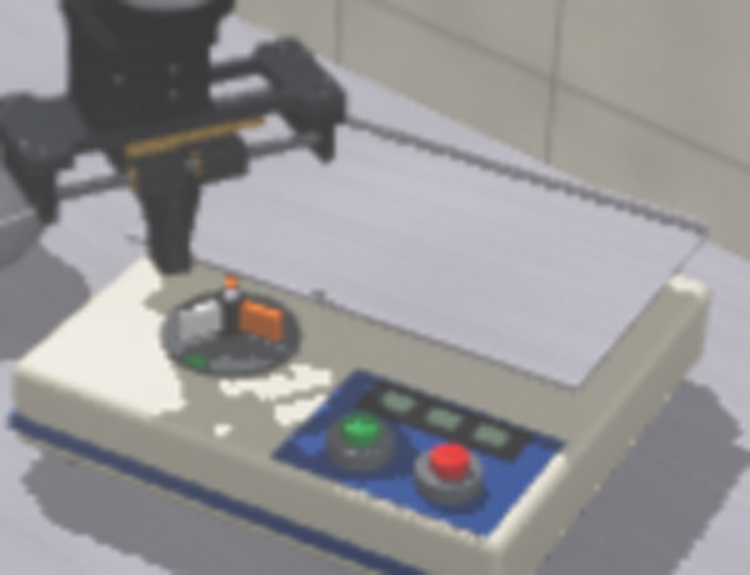

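White wing points to (180,322); about 34° remains to the mark (197,360). Final stroke, slowing near the stop.

>>> step_arm(steps=[0, 0, 0, 0, 0, 0, 0, 0, 17, 0, 0, 0, 0, 17, 0, 0, 0, 0, 0, 0, 0, -2.5, 0, 0, 0, 0, -2.5, 0, 0, 0, 0, -5.75, -1.77, 0, -10, 0, -5.75, -1.77, 0, -10, 0, -3.4, -1.2, 0, -6, 0, 0, 0, 0, 0])

```text
time_s: 17.2
tool_pos: [0.5309, 0.0969, 0.2654]
tool_rot: [179.9, -0.1, 94.5]
force: [0.6, 2.3, 1.1]
grip_width: 0.0007
grasp_force: 1.1
```

>>> step_arm(steps=[0, -1.12, -0.44, 0, -2, 0, -0.56, -0.22, 0, -1, 0, 0, 0, 0, 0])

```text
time_s: 17.58
tool_pos: [0.5304, 0.0949, 0.2651]
tool_rot: [180.0, -0.0, 97.6]
force: [0.9, 2.8, 1.3]
grip_width: 0.0002
grasp_force: 1.3
```

>>> step_arm(steps=[0, -0.56, -0.22, 0, -1, 0, -0.56, -0.22, 0, -1, 0, 0, 0, 0, 0])

```text
time_s: 17.95
tool_pos: [0.53, 0.0935, 0.2648]
tool_rot: [180.0, -0.0, 99.6]
force: [2.2, 2.7, 0.8]
grip_width: 0.0006
grasp_force: 1.2
```

>>> step_arm(steps=[0, -0.56, -0.22, 0, -1, 0, -0.56, -0.22, 0, -1, 0, 0, 0, 0, 0])

```text
time_s: 18.32
tool_pos: [0.5297, 0.0929, 0.2648]
tool_rot: [180.0, -0.0, 101.6]
force: [1.5, 4.5, 0.6]
grip_width: 0.0002
grasp_force: 2.3
```

>>> step_arm(steps=[0, -0.56, -0.22, 0, -1, 0, 0, 0, 0, 0])

```text
time_s: 18.58
tool_pos: [0.5296, 0.0926, 0.2648]
tool_rot: [180.0, -0.1, 102.6]
force: [0.6, 5.5, 1.0]
grip_width: 0.0005
grasp_force: 2.7
```

>>> step_arm(steps=[0, -0.56, -0.22, 0, -1, 0, 0, 0, 0, 0])

```text
time_s: 18.82
tool_pos: [0.5294, 0.0924, 0.2648]
tool_rot: [180.0, -0.1, 103.6]
force: [0.8, 6.8, 0.7]
grip_width: 0.0003
grasp_force: 3.1
```

Force climbs with each step while the finger stalls: that's the stop. Back off, lift and check.

>>> step_arm(steps=[0, 2.5, 0, 0, 0, 0, 3.5, 0, 0, 0, 0, 0, 0, -17, 0, 0, 0, 0, -23, 0, 0, 0, 0, 0, 0])

```text
time_s: 19.45
tool_pos: [0.5291, 0.0966, 0.3073]
tool_rot: [179.7, -0.0, 103.5]
force: [0.2, 0.4, -0.1]
grip_width: 0.0003
grasp_force: 0.0
```

Run:
```python
from h import *
go((.5364,-.0436),.305,103.5)
```

```text
dx dy dz [-138.   -25.7    2.3] roll 0.0 pose [0.5291 0.0966 0.3073] [179.7  -0.  103.5] j7 3.8 F [ 0.2  0.4 -0.1]
```

>>> step_arm(steps=[0, -34.5, -6.4, 0, 0, 0, -34.5, -6.4, 0, 0, 0, -34.5, -6.4, 0, 0, 0, -34.5, -6.4, 0, 0, 0, 0, 0, 0, 0, 0, 0, 0, 0, 0])

```text
time_s: 20.2
tool_pos: [0.5354, -0.0426, 0.3044]
tool_rot: [-180.0, -0.0, 103.6]
force: [-0.3, 0.3, -0.5]
grip_width: 0.0005
grasp_force: 0.0
```

Run:
```python
from h import *
b=env.read_camera("side");im=b["image"][120:235,205:355,::-1]
a=env.read_camera("top");i2=a["image"][140:215,180:320,::-1]
r=lambda i,s:cv2.resize(i,(s,int(s*i.shape[0]/i.shape[1])),interpolation=cv2.INTER_CUBIC)
i1=r(im,400);i3=r(i2,400);c=np.zeros((max(len(i1),len(i3)),800,3),np.uint8);c[:len(i1),:400]=i1;c[:len(i3),400:]=i3
cv2.imwrite("pics/c5.png",c)
go((.5364,-.0436),.272,103.5)
f=lambda z,th,q:[H[0]+q*np.cos(np.radians(th)),H[1]+q*np.sin(np.radians(th)),z]
print(((proj(b,[f(.098,193.5,.034),f(.075,193.5,.038)])+.5-[205,120])*400/150).round(0))
```

```text
dx dy dz [-2.   0.4 32.5] roll 0.2 pose [ 0.5355 -0.0418  0.3045] [-180.    -0.   103.7] j7 19.8 F [ 1.1 -0.2 -0.2]
[[107. 174.]
 [105. 193.]]
```

View pics/c5.png

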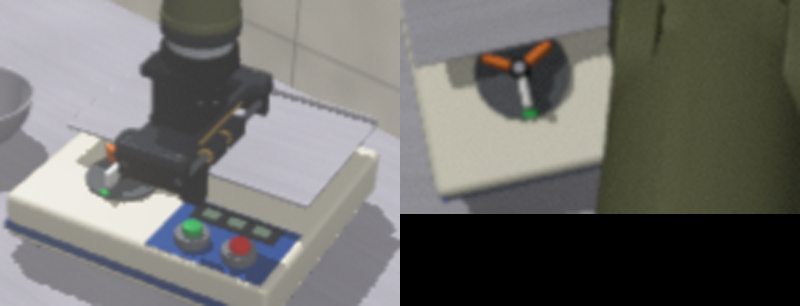

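The top view shows the white wing (527,105) lined up with the green mark (530,114). The finger hangs over the green key (192,228). Press now.

>>> step_arm(steps=[0, -1, 0, 14, 0, 0, 0, 0, 14, 0, 0, 0, 0, 0, 0])

```text
time_s: 20.68
tool_pos: [0.5351, -0.0437, 0.2749]
tool_rot: [-179.8, -0.0, 103.6]
force: [0.0, -0.2, -0.6]
grip_width: 0.0002
grasp_force: 0.0
```

>>> step_arm(steps=[0, 0, 0, 2, 0, 0, 0, 0, 2, 0, 0, 0, 0, 2, 0, 0, 0, 0, 0, 0])

```text
time_s: 21.18
tool_pos: [0.536, -0.0441, 0.2711]
tool_rot: [180.0, -0.0, 103.6]
force: [-1.3, 0.7, 1.6]
grip_width: 0.0004
grasp_force: 1.2
```

>>> step_arm(steps=[0, 0, 0, 2, 0, 0, 0, 0, 0, 0])

```text
time_s: 21.42
tool_pos: [0.536, -0.0441, 0.269]
tool_rot: [180.0, 0.0, 103.6]
force: [-0.7, -0.3, 4.0]
grip_width: 0.0006
grasp_force: 1.8
```

>>> step_arm(steps=[0, 0, 0, 1.5, 0, 0, 0, 0, 0, 0])

```text
time_s: 21.68
tool_pos: [0.536, -0.0442, 0.2685]
tool_rot: [180.0, -0.0, 103.6]
force: [-2.8, -0.5, 10.5]
grip_width: 0.0007
grasp_force: 5.4
```

>>> step_arm(steps=[0, 0, 0, 1.5, 0, 0, 0, 0, 0, 0])

```text
time_s: 21.92
tool_pos: [0.5361, -0.0443, 0.2683]
tool_rot: [180.0, -0.1, 103.6]
force: [-7.6, 1.2, 20.0]
grip_width: 0.0001
grasp_force: 9.8
```

>>> step_arm(steps=[0, 0, 0, 1, 0, 0, 0, 0, 0, 0])

```text
time_s: 22.18
tool_pos: [0.5361, -0.0444, 0.2682]
tool_rot: [180.0, -0.1, 103.5]
force: [-10.6, 0.2, 25.2]
grip_width: 0.0002
grasp_force: 12.7
```

>>> step_arm(steps=[0, 0, 0, -8, 0, 0, 0, 0, -25, 0, 0, 0, 0, -50, 0, 0, 0, 0, -50, 0, 0, 0, 0, 0, 0, 0, 0, 0, 0, 0])

```text
time_s: 22.92
tool_pos: [0.5355, -0.044, 0.3968]
tool_rot: [-179.9, -0.0, 103.6]
force: [-0.2, -0.2, -0.7]
grip_width: 0.0002
grasp_force: 0.0
```

Run:
```python
from h import *
b=env.read_camera("side");im=b["image"][110:320,150:400,::-1]
cv2.imwrite("pics/c6.png",cv2.resize(im,None,fx=2.8,fy=2.8,interpolation=cv2.INTER_CUBIC))
print(env.get_obs()["force"],env.get_obs()["tool_pos"])
```

```text
[ 0.10696971  0.35608562 -1.0615202 ] [ 0.53533453 -0.04388115  0.39614913]
```

View pics/c6.png

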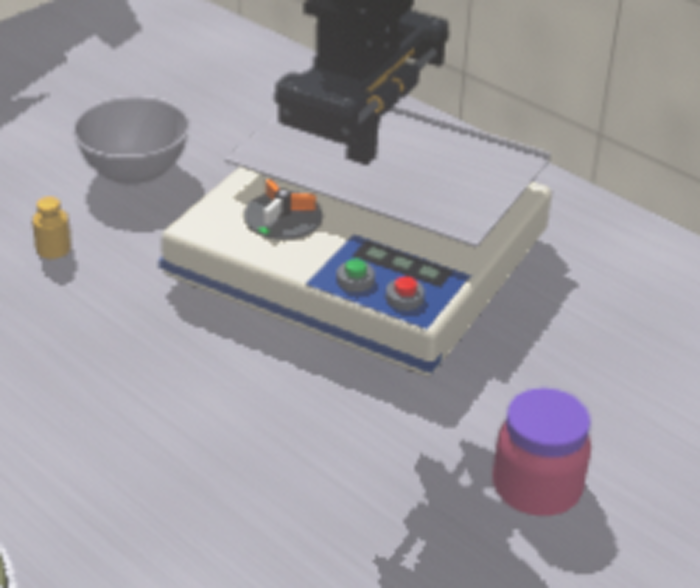

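The white wing (270,210) points at the green mark (265,230). Both keys are up at (356,270) and (405,288), and the bowl, weight and tub stand where they were.

```bash
python3 -c "
from cell import env
print(env.sign_off())"
```

```text
the job is handed in; nothing more can be done
None
```

The thumbscrew is against its stop with the white wing at the green mark, the zero key was pressed fully down and released, and the job is handed in (about 23 s used); the red key, tub, weight and bowl were not touched.

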